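# Reload the tea row into the carrying caddy, reversed

### The arm

A 6-joint arm with a two-finger parallel gripper is mounted at the origin on the work surface. World frame = base frame: x ahead of the robot, y to its left, z up, the work surface at z = 0. Lengths are in m, angles in rad, forces in N, time in s.
With the tool pointing down it reaches from about 0.375 to 0.75 m from the base axis. Payload 9 kg.
Tool frame: the origin (TCP) lies at the very end of the fingers, on their centre line; the grasp point (between the pads) lies 19 mm behind it; z points along the fingers, y is the line along which they close (so a half turn about z gives the same grasp; the last joint's range is limited). The gripper opens to 85 mm and grips with 20 to 120 N. Pads are 22 mm wide; open, the fingers measure 114 mm over their backs; the gripper's body (76 mm by 85 mm) begins 54 mm behind the grasp point. The pads swing forward as they close: fully open they stand 13 mm farther back than shut.
Start: joints at [-1.538, 0.104, 0.097, 1.564, 0, 1.353], TCP at [0.149, -0.581, 0.231] pointing down, gripper open.
Joint ranges: [-2.99, 2.99], [-0.84, 1.86], [-1.1, 1.16], [-1.84, 2.11], [-1.51, 1.56], [-3.14, 3.14]. Speed limits (rad/s): [2.22, 2.22, 2.57, 3.14, 3.14, 3.14].

### API

Orientations are given as [roll, pitch, yaw] about the fixed x, y, z axes, in that order (R = Rz(yaw) Ry(pitch) Rx(roll)).
In Python, from cell import telemetry, cams, order gives the robot as it stands. The module is installed in compiled form; this text tells all that it offers.
- The arm moves only by the tool play_rows, never from a script. Its arguments are lists of equal length, an entry for each row: "jaw": the finger opening in mm, from 0 to 85.4; "linear": the shift along the world's x, y, z in mm, a list of three; "yaw": the turn about the world's z in rad. In form: {"jaw": [jaw, ...], "linear": [[x, y, z], ...], "yaw": [yaw, ...]}. A call has 1 to 12 rows; each row shifts and turns the commanded pose from where the row before left it; what a row does not reach is not made up. A row lasts 1/8 s, in which the tool goes at most 62.5 mm and 10.7 degrees, less where a joint would pass 70% of its speed; a pose out of reach is approached as far as the arm can. A call with a gripper value outside its range is refused whole. The fingers move at their own pace and stop on an object; the grip force is fixed at half the most. Time passes only in rows, so rows that do not move let the fingers close. It gives the time, the measured TCP pose, the force and the opening at its end, in the units of the state.
- telemetry.read_state(): the state, without advancing time (a new reading comes with each control period).
- cams.camera(name): name is "side" or "top" or "wrist"; returns (picture, depth): 480x640x3 uint8, red, green, blue; 480x640 float32, m along the optical axis (not along the pixel's ray), 0 where there is no reading.
- cams.camera_params(name): a dict with "vfov" (degrees; the focal length in pixels is half the picture's height over the tangent of half this angle, whatever the lens; pixels are square), "cx", "cy" (the principal point, pixels), "extrinsics" (4x4, takes a point from world to camera coordinates); the wrist camera has in their place "hand_eye" (4x4, takes a point from camera to tool coordinates, whose origin is the TCP and whose axes are the flange's). Camera axes: x right, y down, z forward; pixel columns grow to the right and rows downward; lengths in m; the calibration is good to about 2 mm. A picture is of the moment at which its call begins: read the wrist's pose just before it. camera_params takes no time and is no camera call.
- order.finish_job(): hands the job in, once; it reports no verdict.
The state is a dict: "t": time; "joints": joint angles; "qvel": joint speeds; "tau": joint torques, N m; "tcp_pos": TCP position; "orientation": TCP orientation; "contact_force": force on the tool from outside, world axes, zero at the start; "torque": the same for the moment, N m; "finger_gap": opening from 0.0 (shut) to 1.0 (fully open).
Only numpy, scipy, OpenCV 4.12 (cv2) and the standard library are available. Lean on these libraries where they do the work, as an engineer would, in place of code of your own. Each camera call takes 0.05 s, during which the arm holds its last target. There are 200 camera calls.

### The job

Move the four containers from the serving board into the carrying caddy, one to a compartment and in reverse order: the one nearest the board's handle goes into the compartment farthest from the caddy's tall end, and so on, until the one farthest from the handle stands next to the tall end. Set each one down upright on the compartment floor without dropping it or knocking any over.

Things in the scene. Friction and masses are not known exactly. Their poses are not given: they have to be found in the camera images.
- tea_tin: round aluminium tea tin with a click-shut lid: diameter 42 mm (44 mm over the lid, from 58 mm up), 72 mm high, about 120 g. Origin: centre of its foot; z up its axis. It starts upright on its pad (foot 18 mm above the table), turned up to 0.1 rad from the board's axes
- square_tin: square stainless spice tin: 42 x 42 mm, 62 mm high, straight sides along its x and y, about 130 g. Origin: centre of its foot; z up its axis. It starts upright on its pad (foot 18 mm above the table), turned up to 0.1 rad from the board's axes
- crock: six-sided white ceramic honey crock: 42 mm across flats, 48 mm across corners, two of the flats facing along its x and -x; straight sides to 57 mm, then a cork 30 mm wide, 70 mm high in all, about 160 g. Origin: centre of its foot; z up its axis. It starts upright on its pad (foot 18 mm above the table), turned up to 0.1 rad from the board's axes
- mill: dark wooden pepper mill: straight round body 40 mm in diameter up to 58 mm, a narrow waist and a round knob above it, 86 mm high in all, about 110 g. Origin: centre of its foot; z up its axis. It starts upright on its pad (foot 18 mm above the table), turned up to 0.1 rad from the board's axes
- pad_round: round grey felt pad, 54 mm in diameter, 3 mm thick, glued to the serving board in one of its four places; tea_tin stands on it at the start and the pad stays behind to mark that place. Origin: centre of its underside, 15 mm above the table; x and y along the board's axes
- pad_square: square grey felt pad, 52 x 52 mm, 3 mm thick, glued to the serving board in one of its four places; square_tin stands on it at the start and the pad stays behind to mark that place. Origin: centre of its underside, 15 mm above the table; x and y along the board's axes
- pad_hex: six-sided grey felt pad, 52 mm across flats, 3 mm thick, glued to the serving board in one of its four places; crock stands on it at the start and the pad stays behind to mark that place. Origin: centre of its underside, 15 mm above the table; x and y along the board's axes
- pad_diamond: diamond-shaped grey felt pad, a 41 mm square turned 45 degrees, 3 mm thick, glued to the serving board in one of its four places; mill stands on it at the start and the pad stays behind to mark that place. Origin: centre of its underside, 15 mm above the table; x and y along the board's axes
- board: fixed wooden serving board that carries the row at the start: 90 mm (x) by 262 mm (y), 15 mm thick, with a paddle handle 36 mm wide sticking out 54 mm from its +y end. The four places of the row lie on its y axis at y = +96 (nearest the handle), +32, -32 and -96 mm. Origin: centre of the underside of its main slab, on the table
- caddy: fixed light-wood carrying caddy, the goal of the row: open tray about 82 mm (x) by 264 mm (y) with four compartments in a row along y, centred at y = +96, +32, -32 and -96 mm, x = 0; each is 70 mm (x) by 60 mm (y) inside, the floor 8 mm above the table, the outer walls (6 mm) and partitions (4 mm) 22 mm above the table. The end board at its +y end is tall (58 mm, with a dark hand slot), 126 to 136 mm from the middle. Origin: centre of its underside, on the table

How it is judged:
By the outcome, as a careful person would: the job done as asked, in the order asked, and still so for the second after the job is handed in, with the robot touching nothing.
It also fails if it takes over 106 s, if anything falls off the work surface, if the arm or the gripper's body presses on something with over 40 N, if the wrist force passes 120 N, or if a joint passes its speed limit or range.

## Working session

There is one attempt and no reset: what is moved stays moved. The work goes in short steps, Python scripts to look and compute and a tool call to move; the robot and the scene stay as the last step left them, time stands still between calls to the robot, and variables do not carry over. Pictures are saved under pics/ and viewed, on a budget of 14 in all, crops included, one or two more only if the job needs it, and the job is handed in when it is done.

Besides the shell and the picture viewer there is one more tool, called after "Emit:" by a JSON object that holds its "api" and its "payload". play_rows: Moves the arm, as the interface text tells. Its arguments: {"type":"object","properties":{"jaw":{"type":"array","items":{"type":"number"}},"linear":{"type":"array","items":{"type":"array","items":{"type":"number"}}},"yaw":{"type":"array","items":{"type":"number"}}},"required":["jaw","linear","yaw"]}

```bash
mkdir -p pics; python3 - <<'E'
from cell import telemetry,cams
import cv2,numpy as np
s=telemetry.read_state();print({k:np.round(v,3).tolist() for k,v in s.items()})
for n in("top","side"):
    p,d=cams.camera(n);cv2.imwrite(f"pics/{n}0.png",p[:,:,::-1]);np.savez(f"{n}0.npz",p=p,d=d)
    print({k:np.round(v,4).tolist() for k,v in cams.camera_params(n).items()},(d==0).mean())
print(cams.camera_params("wrist"))
E
```

```text
{'t': 0.0, 'joints': [-1.538, 0.105, 0.096, 1.564, -0.0, 1.353], 'qvel': [0.002, -0.001, 0.001, 0.002, -0.002, -0.001], 'tau': [-0.003, -55.693, 50.365, 0.017, -0.0, 0.0], 'tcp_pos': [0.149, -0.581, 0.231], 'orientation': [-3.14, -0.0, 0.251], 'contact_force': [-0.174, 0.287, -0.115], 'torque': [0.028, 0.017, 0.012], 'finger_gap': 0.999}
{'vfov': 50.9593, 'cx': 320.8995, 'cy': 245.8205, 'extrinsics': [[0.0051, -1.0, -0.0056, -0.0076], [-0.9962, -0.0046, -0.0867, 0.4995], [0.0867, 0.006, -0.9962, 0.8494], [0.0, 0.0, 0.0, 1.0]]} 0.003929036458333333
{'vfov': 53.7096, 'cx': 314.077, 'cy': 248.4885, 'extrinsics': [[0.9741, -0.2261, 0.0081, -0.4914], [-0.1339, -0.6046, -0.7852, 0.0759], [0.1824, 0.7638, -0.6192, 0.8199], [0.0, 0.0, 0.0, 1.0]]} 0.003818359375
{'vfov': 66.87239551007359, 'cx': 317.0025386072496, 'cy': 238.6368703898332, 'hand_eye': array([[-3.26712858e-04, -9.60219279e-01, -2.79246896e-01,
         7.02324894e-02],
       [ 9.99999820e-01, -1.73260873e-04, -5.74202868e-04,
         9.28102093e-04],
       [ 5.02978103e-04, -2.79247033e-01,  9.60219163e-01,
        -1.42513626e-01],
       [ 0.00000000e+00,  0.00000000e+00,  0.00000000e+00,
         1.00000000e+00]])}
```

View pics/top0.png

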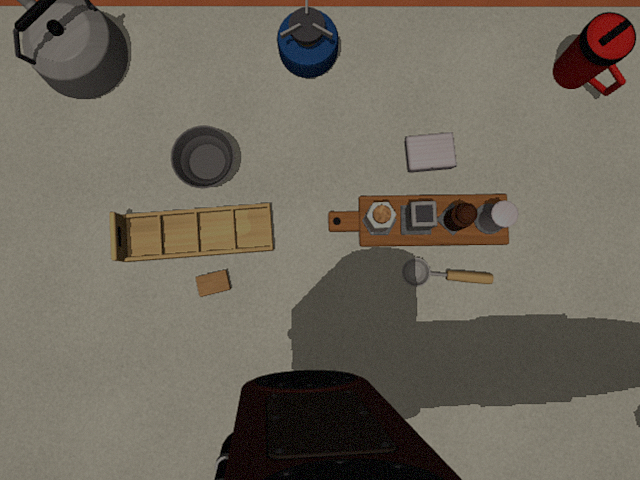

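View pics/side0.png

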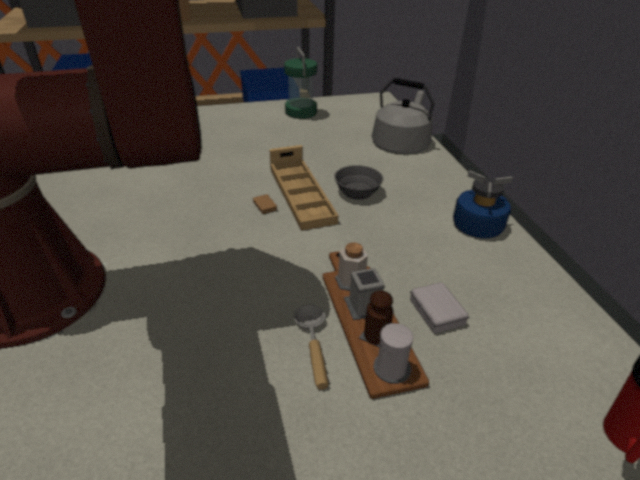

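Top view: the handle is at left (+y), so from the handle the order is crock (380,215), square tin (423,213), mill (461,214), tea tin (498,215). The caddy's tall end is at x≈118, left (+y). So the crock goes to the right-hand compartment (255,226), and the tea tin goes next to the tall end (145,236). The side view agrees.

```bash
cat >h.py <<'E'
import numpy as np,cv2
from cell import cams,telemetry
from scipy.spatial.transform import Rotation as R
def cloud(d,P,T):
    f=240/np.tan(np.radians(P["vfov"])/2);v,u=np.mgrid[:480,:640]
    c=np.stack([(u-P["cx"])/f*d,(v-P["cy"])/f*d,d],-1)
    w=c@T[:3,:3].T+T[:3,3];w[d==0]=np.nan;return w
def rect(w,m):
    q=w[m][:,:2]*1000;(c,s,a)=cv2.minAreaRect(q.astype(np.float32));return np.round(c,1),np.round(s,1),round(a,2),len(q)
E
python3 - <<'E'
from h import *
P=cams.camera_params("top");z=np.load("top0.npz")
w=cloud(z["d"],P,np.linalg.inv(P["extrinsics"]))
Z=w[...,2]*1000
print("table z",np.nanmedian(Z[280:300,100:190]))
def box(u0,u1,v0,v1,a,b):
    m=np.zeros(Z.shape,bool);m[v0:v1,u0:u1]=1;return m&(Z>a)&(Z<b)
print("board",rect(w,box(362,525,188,252,8,26)), "handle",rect(w,box(325,356,205,235,8,26)))
print("caddy",rect(w,box(105,280,195,270,14,70)),"tall",rect(w,box(105,132,195,270,40,70)))
m=box(130,280,195,270,4,12);n,l,st,ce=cv2.connectedComponentsWithStats(m.astype(np.uint8))
for i in range(1,n):
    if st[i,4]>200: print("floor",ce[i],rect(w,l==i),np.nanmedian(Z[l==i]))
for n,b in dict(crock=(360,400,195,238,67,85),square=(402,442,195,235,70,95),mill=(442,482,195,235,60,110),tea=(478,525,195,240,80,100)).items():
    m=box(*b);print(n,rect(w,m),np.nanpercentile(Z[m],[5,50,95]).round(1))
E
```

```text
table z -0.28576089750509404
board (array([ 548.3, -204. ]), array([ 90.4, 256.3]), 0.98, 4515) handle (array([544.7, -41.1]), array([35.7, 47.5]), 0.26, 561)
caddy (array([523.7, 215.3]), array([ 82.9, 266.1]), 4.75, 2406) tall (array([512.9, 342. ]), array([81.9, 11.3]), 5.52, 460)
floor [251.17103236 227.62942989] (array([532.5, 117.9]), array([69.4, 59. ]), 4.68, 1298) 7.705042861868627
floor [214.5922179  230.48560311] (array([527.1, 182.2]), array([69.4, 58.2]), 4.77, 1285) 7.668427155386737
floor [177.95800317 233.35816165] (array([521.8, 246.6]), array([69.4, 57.9]), 5.35, 1262) 7.690316862139779
floor [143.5801105  236.20073665] (array([516.8, 308.3]), array([69.5, 51.3]), 4.02, 1086) 7.637975229637273
crock (array([ 546.8, -102.6]), array([41.6, 47.3]), 63.53, 337) [71.9 74.7 81.6]
square (array([ 548.8, -171.3]), array([42.3, 42.4]), 2.65, 687) [76.  79.6 82.2]
mill (array([ 546.6, -233.5]), array([38.9, 35.6]), 4.05, 561) [ 66.5  98.3 104.1]
tea (array([ 548. , -298.8]), array([43.2, 42.5]), 89.22, 603) [84.8 89.3 91.9]
```

Emit:
{"api": "play_rows", "payload": {"jaw": [85, 85, 85, 85, 85, 85, 85, 85, 85, 85, 85, 85], "linear": [[20, 24, 0], [36, 43, 0], [36, 43, 0], [36, 43, 0], [36, 43, 0], [36, 43, 0], [36, 43, 0], [36, 43, 0], [36, 43, 0], [36, 43, 0], [36, 43, 0], [20, 24, 0]], "yaw": [0.115, 0.115, 0.115, 0.115, 0.115, 0.115, 0.115, 0.115, 0.115, 0.115, 0.115, 0.115]}}

```text
t: 1.6
tcp_pos: [0.5499, -0.1009, 0.2308]
orientation: [-3.141, -0.0, 1.637]
contact_force: [-0.3, -0.4, 0.5]
finger_gap: 0.997
```

```bash
cat >>h.py <<'E'
def wrist(name):
    s=telemetry.read_state();p,d=cams.camera("wrist");P=cams.camera_params("wrist")
    T=np.eye(4);T[:3,:3]=R.from_euler("xyz",s["orientation"]).as_matrix();T[:3,3]=s["tcp_pos"]
    cv2.imwrite(f"pics/{name}.png",p[:,:,::-1]);print(np.round(s["tcp_pos"],4),np.round(s["orientation"],3),s["t"])
    return p,cloud(d,P,T@P["hand_eye"])
E
python3 - <<'E'
from h import *
p,w=wrist("w1");np.save("w1.npy",w)
Z=w[...,2]*1000
for n,(y0,y1),(a,b) in (("crock",(-135,-72),(67,85)),("square",(-200,-142),(74,90)),("mill",(-262,-208),(60,110)),("tea",(-325,-270),(80,100)),("board",(-400,-72),(8,26))):
    Y=w[...,1]*1000;X=w[...,0]*1000
    m=(Y>y0)&(Y<y1)&(Z>a)&(Z<b)&(X>480)&(X<620)
    if m.sum()>20: print(n,rect(w,m),np.nanpercentile(Z[m],[5,50,95]).round(1))
E
```

```text
[ 0.5499 -0.1009  0.2308] [-3.141 -0.     1.637] 1.6
crock (array([ 547.2, -104.2]), array([41.6, 48.3]), 3.58, 1141) [73.  74.9 77.6]
square (array([ 548.9, -172.4]), array([41.9, 42. ]), 2.67, 2095) [77.2 80.  81.4]
mill (array([ 548. , -235.1]), array([35.8, 38.9]), 57.29, 1963) [ 64.8  95.1 103.6]
tea (array([ 549.3, -283.4]), array([10.8, 35.4]), 85.8, 276) [80.4 85.1 89.5]
board (array([ 536.9, -202.1]), array([112.7, 260.9]), 1.09, 10195) [13.1 14.8 18.2]
```

View pics/w1.png

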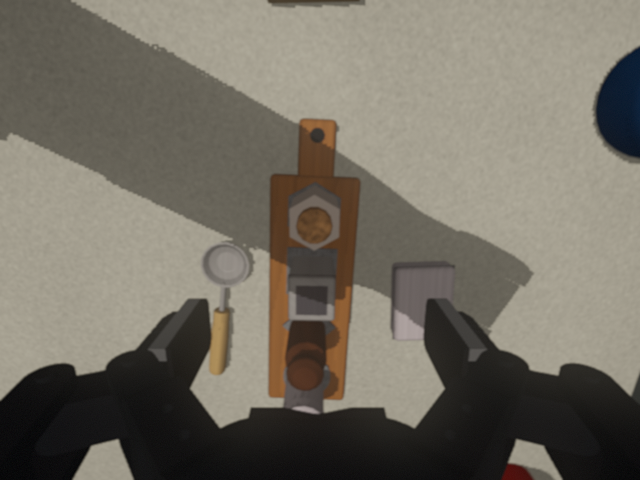

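The wrist view shows the crock at (315,225), clear on both sides, and its positions agree with the top camera to within 1.6 mm. I'll descend on the crock and grip it.

Emit:
{"api": "play_rows", "payload": {"jaw": [85, 85, 85, 85, 85, 85, 85, 20, 20, 20, 20, 20], "linear": [[-3, -3, -20], [0, 0, -40], [0, 0, -45], [0, 0, -40], [0, 0, -30], [0, 0, -12], [0, 0, -4], [0, 0, 0], [0, 0, 0], [0, 0, 0], [0, 0, 0], [0, 0, 0]], "yaw": [0, 0, 0, 0, 0, 0, 0, 0, 0, 0, 0, 0]}}

```text
t: 3.15
tcp_pos: [0.5468, -0.1067, 0.0417]
orientation: [3.14, 0.001, 1.631]
contact_force: [0.1, -0.0, 5.9]
finger_gap: 0.483
```

Emit:
{"api": "play_rows", "payload": {"jaw": [20, 20, 20, 20, 20, 20, 20, 20, 20, 20, 20, 20], "linear": [[0, 0, 10], [0, 0, 30], [0, 0, 30], [0, 0, 20], [0, 20, 0], [-3, 40, 0], [-4, 50, 0], [-4, 50, 0], [-4, 40, 0], [0, 20, 0], [0, 3, 0], [0, 0, 0]], "yaw": [0, 0, 0, 0, 0, 0, 0.01, 0.01, 0.003, 0, 0, 0]}}

```text
t: 4.65
tcp_pos: [0.5303, 0.117, 0.1295]
orientation: [-3.14, 0.0, 1.654]
contact_force: [0.7, 0.3, -1.8]
finger_gap: 0.487
```

```bash
python3 - <<'E'
from h import *
p,w=wrist("w2")
Z=w[...,2]*1000;Y=w[...,1]*1000;X=w[...,0]*1000
m=(Y>75)&(Y<360)&(X>460)&(X<590)&(Z>4)&(Z<13)
n,l,st,ce=cv2.connectedComponentsWithStats(m.astype(np.uint8))
for i in range(1,n):
    if st[i,4]>300: print("floor",ce[i],rect(w,l==i),np.nanmedian(Z[l==i]))
m=(Y>75)&(Y<360)&(X>460)&(X<590)&(Z>17)&(Z<27);print("rim",rect(w,m))
m=(Y>320)&(Y<380)&(X>440)&(X<590)&(Z>40)&(Z<70);print("tall",rect(w,m))
E
```

```text
[0.5303 0.117  0.1295] [-3.14   0.     1.654] 4.65
floor [320.06347439  44.52723223] (array([521.2, 241.3]), array([70.6, 53.9]), 4.79, 9878) 7.930574597374146
floor [319.78154322 142.67115576] (array([526.3, 179.1]), array([70.4, 60.4]), 4.65, 9059) 7.927673037417926
floor [320.39295393 219.23780488] (array([531.5, 117.2]), array([70.6, 52.3]), 4.39, 4428) 7.872784837701624
rim (array([526.8, 173. ]), array([ 82.3, 183.3]), 4.73, 6915)
tall (array([0., 0.]), array([0., 0.]), 0.0, 0)
```

View pics/w2.png

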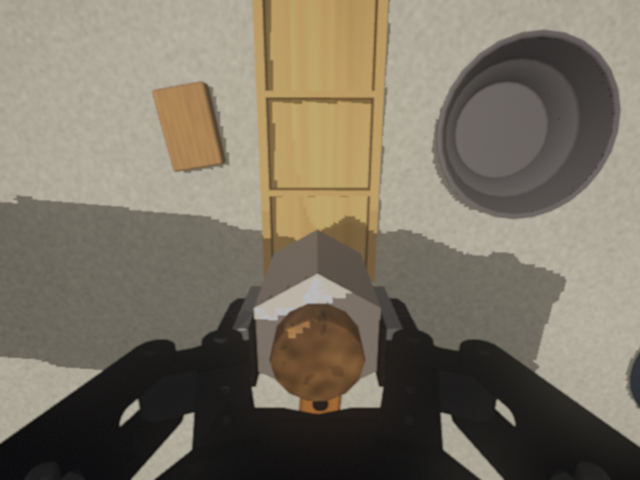

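Wrist view: crock held upright at (318,340), and the caddy compartments at v≈145 and v≈45 are clear. I'll shift y by -4.5 mm and lower, slowly at the end.

Emit:
{"api": "play_rows", "payload": {"jaw": [20, 20, 20, 20, 20, 20, 20, 20, 20, 20, 20], "linear": [[1.5, -4.5, -10], [0, 0, -25], [0, 0, -25], [0, 0, -18], [0, 0, -8], [0, 0, -4], [0, 0, -3], [0, 0, -2], [0, 0, -1], [0, 0, -0.5], [0, 0, 0]], "yaw": [0, 0, 0, 0, 0, 0, 0, 0, 0, 0, 0]}}

```text
t: 6.08
tcp_pos: [0.5325, 0.1123, 0.0339]
orientation: [3.141, 0.0, 1.654]
contact_force: [0.5, 0.5, -2.6]
finger_gap: 0.485
```

Emit:
{"api": "play_rows", "payload": {"jaw": [20, 20, 20, 20], "linear": [[0, 0, -1], [0, 0, -0.5], [0, 0, -0.5], [0, 0, 0]], "yaw": [0, 0, 0, 0]}}

```text
t: 6.58
tcp_pos: [0.5324, 0.1123, 0.0318]
orientation: [3.142, 0.0, 1.654]
contact_force: [0.2, -0.3, -2.0]
finger_gap: 0.479
```

Emit:
{"api": "play_rows", "payload": {"jaw": [20, 20, 20], "linear": [[0, 0, -0.5], [0, 0, -0.5], [0, 0, 0]], "yaw": [0, 0, 0]}}

```text
t: 6.95
tcp_pos: [0.5325, 0.1122, 0.0316]
orientation: [3.141, 0.0, 1.654]
contact_force: [-2.8, 0.5, 6.5]
finger_gap: 0.482
```

Contact felt at the floor (z force 6.5 N, where -2 N was the weight). Release, rise, and go to the square tin.

Emit:
{"api": "play_rows", "payload": {"jaw": [50, 60, 75, 85, 85, 85, 85, 85, 85, 85, 85, 85], "linear": [[0, 0, 0], [0, 0, 0], [0, 0, 0], [0, 0, 10], [0, 0, 40], [0, 0, 40], [0, 0, 10], [0, -20, 0], [4, -50, 0], [4, -60, 0], [4, -60, 0], [4, -60, 0]], "yaw": [0, 0, 0, 0, 0, 0, 0, 0, 0, -0.01, -0.01, -0.017]}}

```text
t: 8.45
tcp_pos: [0.5481, -0.1396, 0.1307]
orientation: [3.142, -0.0, 1.616]
contact_force: [-0.1, 0.6, 0.5]
finger_gap: 0.994
```

Emit:
{"api": "play_rows", "payload": {"jaw": [85, 85, 85], "linear": [[0, -25, 0], [0, -9, 0], [0, 0, 0]], "yaw": [0, 0, 0]}}

```text
t: 8.82
tcp_pos: [0.5482, -0.1713, 0.1305]
orientation: [-3.141, -0.001, 1.617]
contact_force: [-0.5, 0.0, 0.3]
finger_gap: 0.998
```

```bash
python3 - <<'E'
from h import *
p,d=cams.camera("top");P=cams.camera_params("top");cv2.imwrite("pics/t1.png",cv2.resize(p[150:300,90:330,::-1],None,fx=3,fy=3))
w=cloud(d,P,np.linalg.inv(P["extrinsics"]));Z=w[...,2]*1000;X=w[...,0]*1000;Y=w[...,1]*1000
m=(Z>58)&(Z<75)&(X>480)&(X<580)&(Y>80)&(Y<160);print(rect(w,m),np.nanpercentile(Z[m],[5,50,95]))
E
```

```text
(array([532. , 116.3]), array([41.9, 47.3]), 4.35, 318) [61.46378776 64.72452459 68.30222968]
```

View pics/t1.png

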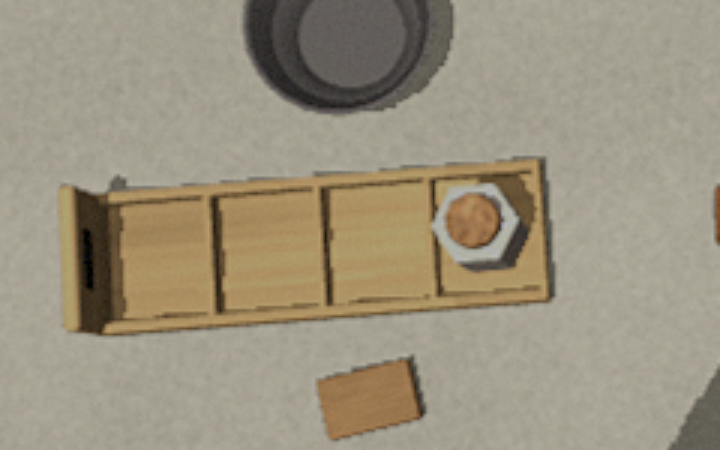

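The picture shows the crock upright in the far-right compartment, its rim at about (475,225) of the crop. Rim height is 65 mm = 8+57, as it should be. Next, the square tin.

Emit:
{"api": "play_rows", "payload": {"jaw": [85, 85, 85, 85, 85, 85, 20, 20, 20, 20, 20, 20], "linear": [[0.5, 0, -15], [0, 0, -30], [0, 0, -25], [0, 0, -12], [0, 0, -5], [0, 0, -3], [0, 0, 0], [0, 0, 0], [0, 0, 0], [0, 0, 0], [0, 0, 0], [0, 0, 0]], "yaw": [0, 0, 0, 0, 0, 0, 0, 0, 0, 0, 0, 0]}}

```text
t: 10.38
tcp_pos: [0.5494, -0.1721, 0.0416]
orientation: [3.141, 0.001, 1.617]
contact_force: [-0.3, 0.3, 5.8]
finger_gap: 0.485
```

Emit:
{"api": "play_rows", "payload": {"jaw": [20, 20, 20, 20, 20, 20, 20, 20, 20, 20, 20, 20], "linear": [[0, 0, 10], [0, 0, 30], [0, 0, 30], [0, 0, 18], [0, 20, 0], [-4, 40, 0], [-4, 55, 0], [-4, 55, 0], [-4, 55, 0], [-4, 55, 0], [-3, 45, 0], [0, 20, 0]], "yaw": [0, 0, 0, 0, 0, 0, 0.01, 0.01, 0.01, 0.007, 0, 0]}}

```text
t: 11.88
tcp_pos: [0.5241, 0.1762, 0.1274]
orientation: [-3.139, -0.0, 1.657]
contact_force: [0.2, -0.4, -1.8]
finger_gap: 0.488
```

Emit:
{"api": "play_rows", "payload": {"jaw": [20, 20, 20, 20, 20, 20, 20, 20, 20, 20], "linear": [[0, 8, 0], [0, 0, -10], [0, 0, -25], [0, 0, -25], [0, 0, -18], [0, 0, -8], [0, 0, -4], [0, 0, -3], [0, 0, -2], [0, 0, 0]], "yaw": [0, 0, 0, 0, 0, 0, 0, 0, 0, 0]}}

```text
t: 13.12
tcp_pos: [0.526, 0.1813, 0.034]
orientation: [3.141, -0.0, 1.654]
contact_force: [-0.2, 0.7, -1.0]
finger_gap: 0.485
```

Emit:
{"api": "play_rows", "payload": {"jaw": [20, 20, 20, 20, 20], "linear": [[0, 0, -1], [0, 0, -0.6], [0, 0, -0.6], [0, 0, -0.5], [0, 0, 0]], "yaw": [0, 0, 0, 0, 0]}}

```text
t: 13.75
tcp_pos: [0.526, 0.1813, 0.0315]
orientation: [3.141, 0.0, 1.654]
contact_force: [-1.6, -1.5, 5.3]
finger_gap: 0.487
```

Contact again. Release and go to the mill.

Emit:
{"api": "play_rows", "payload": {"jaw": [50, 60, 75, 85, 85, 85, 85, 85, 85, 85, 85, 85], "linear": [[0, 0, 0], [0, 0, 0], [0, 0, 0], [0, 0, 10], [0, 0, 40], [0, 0, 40], [0, 0, 10], [0, -20, 0], [4, -50, 0], [4, -60, 0], [4, -60, 0], [4, -60, 0]], "yaw": [0, 0, 0, 0, 0, 0, 0, 0, -0.01, -0.01, -0.01, -0.01]}}

```text
t: 15.25
tcp_pos: [0.5407, -0.0713, 0.1298]
orientation: [-3.14, -0.001, 1.613]
contact_force: [0.8, 0.4, -0.4]
finger_gap: 0.994
```

Emit:
{"api": "play_rows", "payload": {"jaw": [85, 85, 85, 85, 85, 85], "linear": [[4, -60, 0], [2, -60, 0], [0, -30, 0], [0, -16, 0], [0, 0, 0], [0, 0, 0]], "yaw": [-0.01, 0, 0, 0, 0, 0]}}

```text
t: 16.0
tcp_pos: [0.5478, -0.2335, 0.1309]
orientation: [-3.141, -0.001, 1.605]
contact_force: [-0.1, 0.0, -0.1]
finger_gap: 0.994
```

```bash
python3 - <<'E'
from h import *
p,w=wrist("w3")
p,d=cams.camera("top");P=cams.camera_params("top");cv2.imwrite("pics/t2.png",cv2.resize(p[150:300,90:530,::-1],None,fx=1.8,fy=1.8))
w=cloud(d,P,np.linalg.inv(P["extrinsics"]));Z=w[...,2]*1000;X=w[...,0]*1000;Y=w[...,1]*1000
m=(Z>60)&(Z<80)&(X>480)&(X<580)&(Y>150)&(Y<215);print(rect(w,m),np.nanpercentile(Z[m],[5,50,95]))
E
```

```text
[ 0.5478 -0.2335  0.1309] [-3.141e+00 -1.000e-03  1.605e+00] 16.0
(array([525.9, 181.3]), array([42.7, 43. ]), 4.53, 675) [65.56980889 69.8104311  72.16889764]
```

View pics/t2.png

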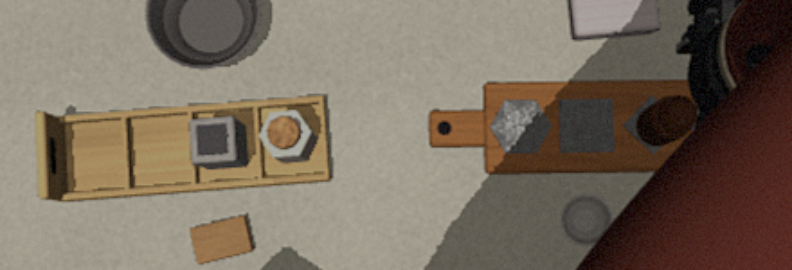

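The square tin is upright in its compartment at (215,140) of the crop, top at 70 mm as expected; the mill is still on its pad under the gripper. Grasp the mill.

Emit:
{"api": "play_rows", "payload": {"jaw": [85, 85, 85, 85, 85, 85, 20, 20, 20, 20, 20, 20], "linear": [[0, -0.5, -15], [0, 0, -30], [0, 0, -25], [0, 0, -12], [0, 0, -5], [0, 0, -3], [0, 0, 0], [0, 0, 0], [0, 0, 0], [0, 0, 0], [0, 0, 0], [0, 0, 0]], "yaw": [0, 0, 0, 0, 0, 0, 0, 0, 0, 0, 0, 0]}}

```text
t: 17.6
tcp_pos: [0.5484, -0.2357, 0.042]
orientation: [3.14, 0.001, 1.604]
contact_force: [-0.6, 0.4, 5.7]
finger_gap: 0.45
```

Emit:
{"api": "play_rows", "payload": {"jaw": [20, 20, 20, 20, 20, 20, 20, 20, 20, 20, 20, 20], "linear": [[0, 0, 10], [0, 0, 30], [0, 0, 30], [0, 0, 18], [0, 20, 0], [-3, 40, 0], [-4, 55, 0], [-4, 55, 0], [-4, 55, 0], [-4, 55, 0], [-4, 55, 0], [-4, 55, 0]], "yaw": [0, 0, 0, 0, 0, 0, 0.01, 0.01, 0.01, 0.01, 0.01, 0]}}

```text
t: 19.1
tcp_pos: [0.5191, 0.1573, 0.1278]
orientation: [-3.14, -0.0, 1.654]
contact_force: [0.5, -0.3, -1.2]
finger_gap: 0.452
```

Emit:
{"api": "play_rows", "payload": {"jaw": [20, 20, 20, 20, 20], "linear": [[0, 45, 0], [0, 30, 0], [0, 14, 0], [0, 0, 0], [0, 0, 0]], "yaw": [0, 0, 0, 0, 0]}}

```text
t: 19.73
tcp_pos: [0.5208, 0.2428, 0.1288]
orientation: [-3.141, 0.0, 1.653]
contact_force: [0.4, -0.1, -0.6]
finger_gap: 0.451
```

Emit:
{"api": "play_rows", "payload": {"jaw": [20, 20, 20, 20, 20, 20, 20, 20, 20, 20], "linear": [[0.5, 1.5, -10], [0, 0, -25], [0, 0, -25], [0, 0, -18], [0, 0, -8], [0, 0, -4], [0, 0, -3], [0, 0, -1.5], [0, 0, -1], [0, 0, 0]], "yaw": [0, 0, 0, 0, 0, 0, 0, 0, 0, 0]}}

```text
t: 20.98
tcp_pos: [0.5215, 0.2453, 0.0338]
orientation: [3.141, -0.0, 1.654]
contact_force: [0.4, -0.3, -1.0]
finger_gap: 0.452
```

Emit:
{"api": "play_rows", "payload": {"jaw": [20, 20, 20, 20], "linear": [[0, 0, -0.6], [0, 0, -0.6], [0, 0, -0.5], [0, 0, 0]], "yaw": [0, 0, 0, 0]}}

```text
t: 21.48
tcp_pos: [0.5214, 0.2453, 0.0321]
orientation: [3.141, 0.0, 1.654]
contact_force: [-1.7, 0.4, -0.3]
finger_gap: 0.455
```

Emit:
{"api": "play_rows", "payload": {"jaw": [20, 20, 20], "linear": [[0, 0, -0.5], [0, 0, -0.3], [0, 0, 0]], "yaw": [0, 0, 0]}}

```text
t: 21.85
tcp_pos: [0.5215, 0.2453, 0.032]
orientation: [3.141, 0.0, 1.654]
contact_force: [-3.7, -1.9, 7.6]
finger_gap: 0.453
```

Mill on the floor. Release and go to the tea tin.

Emit:
{"api": "play_rows", "payload": {"jaw": [50, 60, 75, 85, 85, 85, 85, 85, 85, 85, 85, 85], "linear": [[0, 0, 0], [0, 0, 0], [0, 0, 0], [0, 0, 10], [0, 0, 40], [0, 0, 40], [0, 0, 10], [0, -20, 0], [4, -50, 0], [4, -60, 0], [4, -60, 0], [4, -60, 0]], "yaw": [0, 0, 0, 0, 0, 0, 0, 0, -0.01, -0.01, -0.01, -0.01]}}

```text
t: 23.35
tcp_pos: [0.5361, -0.0073, 0.1297]
orientation: [-3.14, -0.0, 1.613]
contact_force: [1.7, -1.2, 0.8]
finger_gap: 0.995
```

Emit:
{"api": "play_rows", "payload": {"jaw": [85, 85, 85, 85, 85, 85, 85, 85], "linear": [[4, -60, 0], [4, -60, 0], [3, -60, 0], [0, -60, 0], [0, -35, 0], [0, -19, 0], [0, 0, 0], [0, 0, 0]], "yaw": [-0.01, 0, 0, 0, 0, 0, 0, 0]}}

```text
t: 24.35
tcp_pos: [0.5483, -0.2974, 0.1308]
orientation: [-3.141, -0.001, 1.605]
contact_force: [0.5, 0.2, -0.0]
finger_gap: 0.995
```

```bash
python3 - <<'E'
from h import *
print(telemetry.read_state()["tcp_pos"])
p,d=cams.camera("top");P=cams.camera_params("top");cv2.imwrite("pics/t3.png",cv2.resize(p[150:300,90:530,::-1],None,fx=1.8,fy=1.8))
w=cloud(d,P,np.linalg.inv(P["extrinsics"]));Z=w[...,2]*1000;X=w[...,0]*1000;Y=w[...,1]*1000
m=(Z>60)&(Z<110)&(X>480)&(X<580)&(Y>215)&(Y<280);print(rect(w,m),np.nanpercentile(Z[m],[5,50,95]))
p,d=cams.camera("side");cv2.imwrite("pics/s1.png",p[100:430,200:520,::-1])
E
```

```text
[ 0.54833154 -0.29735042  0.13084466]
(array([521.6, 242.1]), array([35.4, 38.8]), 89.83, 513) [64.62649283 88.88753123 94.27751341]
```

View pics/s1.png

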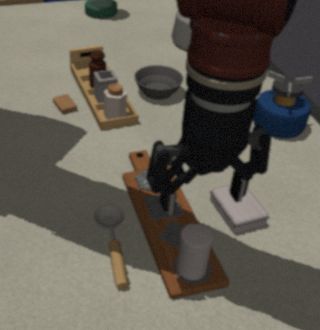

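Side view: crock, square tin and mill stand upright in the caddy at about (100,80), and the tea tin is alone on the board at (193,250). Grasp it slightly lower, to keep off the lid.

Emit:
{"api": "play_rows", "payload": {"jaw": [85, 85, 85, 85, 85, 85, 20, 20, 20, 20, 20, 20], "linear": [[0, -1, -15], [0, 0, -30], [0, 0, -27], [0, 0, -14], [0, 0, -5], [0, 0, -3], [0, 0, 0], [0, 0, 0], [0, 0, 0], [0, 0, 0], [0, 0, 0], [0, 0, 0]], "yaw": [0, 0, 0, 0, 0, 0, 0, 0, 0, 0, 0, 0]}}

```text
t: 25.95
tcp_pos: [0.5487, -0.3001, 0.0378]
orientation: [3.141, 0.001, 1.604]
contact_force: [-0.9, 0.3, 5.6]
finger_gap: 0.48
```

Emit:
{"api": "play_rows", "payload": {"jaw": [20, 20, 20, 20, 20, 20, 20, 20, 20, 20, 20, 20], "linear": [[0, 0, 10], [0, 0, 30], [0, 0, 35], [0, 0, 23], [0, 20, 0], [-4, 40, 0], [-4, 55, 0], [-4, 55, 0], [-4, 55, 0], [-4, 55, 0], [-4, 55, 0], [-4, 55, 0]], "yaw": [0, 0, 0, 0, 0, 0, 0.01, 0.01, 0.01, 0.01, 0.01, 0]}}

```text
t: 27.45
tcp_pos: [0.5187, 0.0929, 0.1338]
orientation: [-3.14, -0.0, 1.654]
contact_force: [1.0, -0.4, -0.9]
finger_gap: 0.48
```

Emit:
{"api": "play_rows", "payload": {"jaw": [20, 20, 20, 20, 20, 20, 20, 20], "linear": [[-4, 55, 0], [0, 55, 0], [0, 50, 0], [0, 35, 0], [0, 15, 0], [0, 7, 0], [0, 0, 0], [0, 0, 0]], "yaw": [0, 0, 0, 0, 0, 0, 0, 0]}}

```text
t: 28.45
tcp_pos: [0.5166, 0.3063, 0.1351]
orientation: [3.142, 0.0, 1.653]
contact_force: [0.6, 0.3, -1.3]
finger_gap: 0.478
```

```bash
python3 - <<'E'
from h import *
p,w=wrist("w4")
Z=w[...,2]*1000;X=w[...,0]*1000;Y=w[...,1]*1000
m=(Y>320)&(Y<390)&(X>440)&(X<590)&(Z>50)&(Z<70);print("tall",rect(w,m),np.nanmedian(Z[m]))
E
```

```text
[0.5166 0.3063 0.1351] [3.142 0.    1.653] 28.45
tall (array([512.9, 341.8]), array([82. , 10.1]), 4.61, 2241) 57.40910060315202
```

View pics/w4.png

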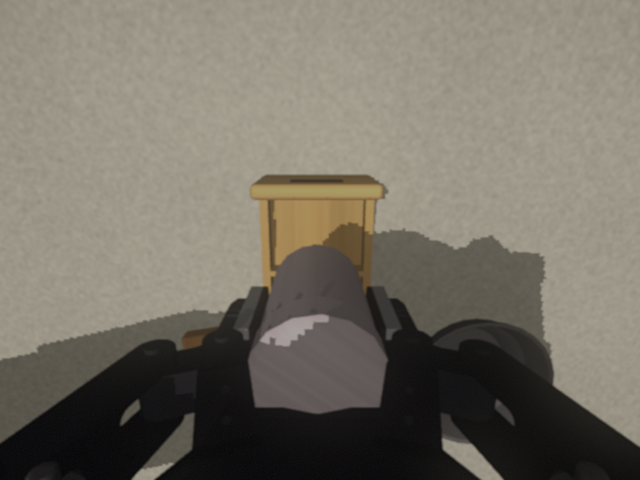

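Tea tin held upright at (318,330), tall end at (317,187); its measured centre puts the compartment centre at (516,307), where I am. Lower.

Emit:
{"api": "play_rows", "payload": {"jaw": [20, 20, 20, 20, 20, 20, 20, 20, 20, 20, 20], "linear": [[-0.5, 0, -10], [0, 0, -25], [0, 0, -25], [0, 0, -20], [0, 0, -12], [0, 0, -6], [0, 0, -3], [0, 0, -2], [0, 0, -1.5], [0, 0, -1], [0, 0, 0]], "yaw": [0, 0, 0, 0, 0, 0, 0, 0, 0, 0, 0]}}

```text
t: 29.88
tcp_pos: [0.5159, 0.3073, 0.0297]
orientation: [3.141, 0.0, 1.654]
contact_force: [-1.0, -0.0, -1.6]
finger_gap: 0.478
```

Emit:
{"api": "play_rows", "payload": {"jaw": [20, 20, 20], "linear": [[0, 0, -0.5], [0, 0, -0.5], [0, 0, 0]], "yaw": [0, 0, 0]}}

```text
t: 30.25
tcp_pos: [0.5159, 0.3072, 0.0286]
orientation: [3.142, 0.0, 1.654]
contact_force: [0.4, 0.4, -0.8]
finger_gap: 0.48
```

Emit:
{"api": "play_rows", "payload": {"jaw": [20, 20, 20, 20], "linear": [[0, 0, -0.5], [0, 0, -0.5], [0, 0, -0.3], [0, 0, 0]], "yaw": [0, 0, 0, 0]}}

```text
t: 30.75
tcp_pos: [0.5159, 0.3073, 0.0278]
orientation: [3.141, 0.0, 1.654]
contact_force: [-3.8, -1.2, 4.9]
finger_gap: 0.481
```

Contact. Release, rise and move clear for the last look.

Emit:
{"api": "play_rows", "payload": {"jaw": [50, 60, 75, 85, 85, 85, 85, 85, 85, 85, 85, 85], "linear": [[0, 0, 0], [0, 0, 0], [0, 0, 0], [0, 0, 10], [0, 0, 40], [0, 0, 50], [0, 0, 20], [0, -20, 0], [4, -50, 0], [4, -60, 0], [4, -60, 0], [4, -60, 0]], "yaw": [0, 0, 0, 0, 0, 0, 0, 0, 0, 0, 0, 0]}}

```text
t: 32.25
tcp_pos: [0.5305, 0.0547, 0.1455]
orientation: [-3.139, -0.0, 1.654]
contact_force: [0.9, 0.2, 0.6]
finger_gap: 0.991
```

Emit:
{"api": "play_rows", "payload": {"jaw": [85, 85, 85, 85, 85, 85, 85], "linear": [[0, -60, 0], [0, -60, 0], [0, -60, 0], [0, -30, 0], [0, 0, 0], [0, 0, 0], [0, 0, 0]], "yaw": [0, 0, 0, 0, 0, 0, 0]}}

```text
t: 33.12
tcp_pos: [0.5316, -0.1517, 0.1468]
orientation: [-3.141, -0.001, 1.655]
contact_force: [0.3, -0.2, 0.2]
finger_gap: 0.999
```

```bash
python3 - <<'E'
from h import *
p,d=cams.camera("top");P=cams.camera_params("top");a=cv2.resize(p[180:280,90:300,::-1],None,fx=3,fy=3)
w=cloud(d,P,np.linalg.inv(P["extrinsics"]));Z=w[...,2]*1000;X=w[...,0]*1000;Y=w[...,1]*1000
for n,y,lo in (("tea",307,70),("mill",245,85),("sq",181,62),("crock",116,58)):
    m=(Z>lo)&(Z<110)&(abs(X-522)<40)&(abs(Y-y)<30);print(n,rect(w,m),np.nanpercentile(Z[m],[5,50,95]).round(1))
p,d=cams.camera("side");b=cv2.resize(p[135:235,240:400,::-1],(480,300))
c=np.zeros((600,640,3),np.uint8);c[:300,:630]=a;c[300:,:480]=b;cv2.imwrite("pics/end.png",c)
E
```

```text
tea (array([515.5, 307.9]), array([43. , 42.8]), 16.92, 590) [75.1 79.4 81.9]
mill (array([521.3, 244. ]), array([32.5, 32.5]), 34.03, 332) [86.8 91.2 94.7]
sq (array([525.9, 181.6]), array([42.7, 42.7]), 4.91, 670) [66.4 69.7 72.4]
crock (array([532., 116.]), array([46.5, 42.1]), 35.04, 568) [62.6 66.7 79.3]
```

View pics/end.png

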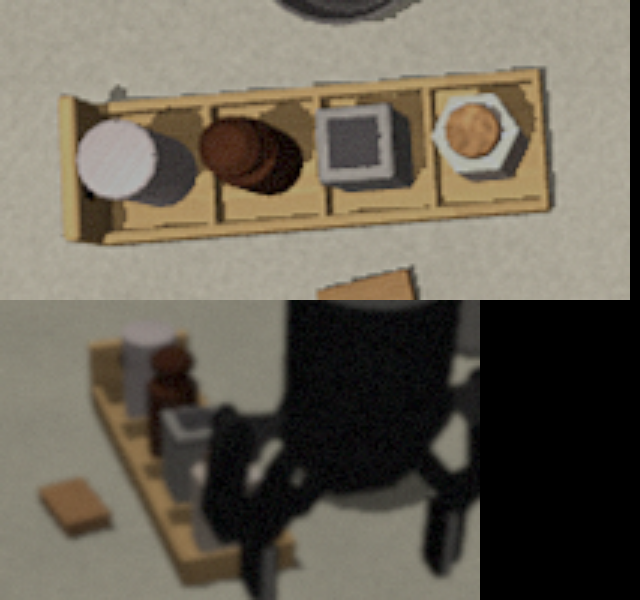

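All four stand upright, tea tin (118,160) by the tall end, then mill, square tin and crock. The heights match floor + size, and the gripper is clear.

```bash
python3 -c "from cell import order;print(order.finish_job())"
```

```text
the job is handed in; nothing more can be done
None
```

All four containers are in the caddy, one to a compartment and in reverse order. From the tall end they run tea tin, mill, square tin, crock; the crock had been nearest the board's handle. I handed the job in at about 33 s of the 106 s allowed.

- **Placing:** each container was lowered until the wrist felt the floor (5 to 8 N) and only then released.
- **Final camera check:** all four stood upright. The tops read 79, about 94, 70 and about 66 mm for the tea tin, mill, square tin and crock rim, against 80, 94, 70 and 65 expected. All sat within a few millimetres of their compartment centres, and the gripper was clear.
- **Disagreements:** the top and wrist cameras differed by 1 to 3 mm in y. I used values in between, which is well inside the clearance. In the last side view the gripper partly hid the crock, so its final state rests on the top view. No check failed.

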